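Clip a test panel into the rotary rack

TASK

First turn the panel carousel by its top grip until its empty clip stands at the fixed pointer on the base. Then take the loose test panel from its stand and push it down into that clip, centred, until it is fully home on the clip's floor and upright like the others; leave it there with the clip still at the pointer, and do not disturb the other things on the bench.

Things in the scene. Friction and masses are not known exactly. Their poses are not given: they have to be found in the camera images.
- panel_grip (a point): centre of the black grip bar (80 mm long, 12 thick, 18 tall) along the top of the loose test panel, 71 mm above its foot. Axes: x along the bar, y through the thickness (grasp across y), z up; the panel is alike either way round. It starts hanging in the stand by the ends of its bar, 10 mm each; it lifts straight out, the middle 60 mm of the bar free on both sides
- panel_foot (a point): middle of the underside of the loose panel, axes as panel_grip. The panel is an aluminium plate 60 mm wide, 4 mm thick, 80 mm tall with its bar, about 75 g, with a rounded bead 8 mm thick along the bottom edge. Three more like it already stand in the carousel
- stand: fixed white stand with two posts, base 120 x 70 mm, 92 mm tall, that holds the loose panel by the ends of its bar; origin at the centre of its underside on the bench, x from post to post
- carousel (a joint): angle of the carousel, rad: 0 when the empty clip is at the fixed pointer, growing anticlockwise seen from above. It starts between 0.5 and 1.3, so it has to be turned clockwise to 0. Range -0.5 to 1.7. Friction about 0.2 N m; it stays where it is left
- knob (a point): centre of the carousel's turning grip: a black bar 50 mm long, 14 thick, 26 tall on the carousel's axis, 145 mm above the bench (its top at 158), above the tops of the panels in the clips (114). It turns with the carousel. Axes: x along the bar, -x towards the empty clip; y across it (grasp across y); z up
- carousel_base: fixed round white base of the carousel, 264 mm across; origin on the bench on the carousel's axis, -x towards the pointer. On it turns an aluminium disc 256 mm across with four spring clips at quarter turns, 95 mm from the axis; three hold panels on edge, each panel's width along the radius
- clip (a point): the empty clip: centre of its floor, 34 mm above the bench, 95 mm from the carousel's axis; turns with the carousel. Axes: x along the slot (towards the axis), y across it, z up. Fully home, the panel's foot stands on this floor and its bar's centre is 71 mm above it. It does not go in by its own weight: it takes a steady push of some 5 to 20 N
- jaw_a: one of the two sprung steel leaves of the empty clip, 40 mm long, one each side of the slot; origin at the clip's floor centre, axes as clip. The flared lips are 43 mm above the floor (mouth 16 mm wide), narrowing to a 3 mm gap from 27 down to 9.5 mm above the floor; below that the panel's bead snaps in under the leaves
- pointer (a point): top of the fixed pointer near its tip, a white block 16 mm wide sticking out of the carousel's base on the side towards the robot; 22 mm above the bench, 160 mm from the axis; its x axis points at the carousel's axis
- beaker: bystander, to be left alone: an empty glass beaker, 68 mm across, 85 mm tall; origin at the centre of its underside
- sample_jar: bystander, to be left alone: a small lidded jar, 48 mm across, 55 mm tall; origin at the centre of its underside
- spatula: bystander, to be left alone: a spatula 190 mm long with a black handle, lying on the bench; origin in its middle
- wash_bottle: bystander, to be left alone: a white bottle, 64 mm across, 170 mm tall; origin at the centre of its underside
- amber_bottle: bystander, to be left alone: an amber reagent bottle, 74 mm across, 150 mm tall; origin at the centre of its underside
- buffer_bottle: bystander, to be left alone: a small white bottle with a grey cap, 48 mm across, 85 mm tall; origin at the centre of its underside
- weight: bystander, to be left alone: a steel cylinder weight, 42 mm across, 45 mm tall; origin at the centre of its underside
There are look-alikes about, which are no part of the job. Of the things that look like the part that bears panel_grip, the middle-sized one is meant.

How it is judged:
On the way, in this order (a step that is already met when the one before it is completed fails the run):
1. the carousel is turned so that the empty clip stands at the pointer (within 0.12 rad) (value of joint carousel between -0.12 and 0.12 rad and velocity of joint carousel between -0.05 and 0.05 rad/s), for 0.2 s.
2. the panel is pushed fully home in that clip, at the pointer (z of panel_foot in the frame of clip between -0.004 and 0.004 m and x of panel_foot in the frame of clip between -0.01 and 0.01 m and y of panel_foot in the frame of clip between -0.004 and 0.004 m and angle between panel_grip's own z axis and vertical below 0.12 rad and value of joint carousel between -0.12 and 0.12 rad), for 0.2 s.
At the end, for the whole second after the job is handed in: The panel stands in the clip that was empty, its foot within 4 mm of the clip's floor, centred within 10 mm along and 4 mm across the slot, upright within 0.12 rad, at rest and let go; the carousel is at rest with that clip within 0.12 rad of the pointer (all of step 2 and linear speed of panel below 0.02 m/s and velocity of joint carousel between -0.05 and 0.05 rad/s); the robot touches nothing.
It fails at once if a bystander is moved by more than 30 mm (distance of any of beaker, sample_jar, spatula, wash_bottle, amber_bottle, buffer_bottle, weight from where it was at the start of the episode above 0.03 m).
It also fails if it takes over 64 s, if anything falls off the work surface, if the arm or the gripper's body presses on something with over 40 N, if the wrist force passes 120 N, or if a joint passes its speed limit or range.

ROBOT

A 6-joint arm with a two-finger parallel gripper is mounted at the origin on the work surface. World frame = base frame: x ahead of the robot, y to its left, z up, the work surface at z = 0. Lengths are in m, angles in rad, forces in N, time in s.
With the tool pointing down it reaches from about 0.25 to 0.775 m from the base axis. Payload 4 kg.
Tool frame: the origin (TCP) lies between the finger pads; the fingertips stand 25 mm ahead of it and the grasp point (between the pads) lies 6 mm ahead of it (robot.tip_reach is the distance from the TCP to the fingertips, in m); z points along the fingers, y is the line along which they close (so a half turn about z gives the same grasp; the last joint's range is limited). The gripper opens to 94 mm and grips with 3 to 60 N. Pads are 16 mm wide; open, the fingers measure 119 mm over their backs; the gripper's body (75 mm by 177 mm) begins 78 mm behind the grasp point.
Start: joints at [-1.262, 0.087, 1.371, -0, 1.684, -0.103], TCP at [0.22, -0.504, 0.231] pointing down, gripper open.
Joint ranges: [-3.1, 3.1], [-0.76, 2.03], [0.27, 2.55], [-1.08, 4.22], [0.17, 2.65], [-2.57, 2.57]. Speed limits (rad/s): [2.79, 2.79, 3.14, 3.14, 3.14, 3.14].

INTERFACE

Orientations are given as [roll, pitch, yaw] about the fixed x, y, z axes, in that order (R = Rz(yaw) Ry(pitch) Rx(roll)).
In Python, from bench import sensors, snapshot, camera_info, ticket, robot gives the robot as it stands.
- The arm moves only by the tool arm_command, never from a script. Its argument "plan" is a list of rows, each an object with "grip": the closure, from -1 (fully open) to 1 (shut); "slide": the shift along the tool's x, y, z normalised to -1 to 1, where 1 is 500 mm, a list of three; "spin": the turn about the tool's z normalised to -1 to 1, where 1 is 5 degrees. A call has 1 to 10 rows; each row shifts and turns the commanded pose from where the row before left it, along the tool's axes as they then stand; what a row does not reach is not made up. A row lasts 1/8 s, in which the tool goes at most 62.5 mm and 10.7 degrees, less where a joint would pass 70% of its speed; a pose out of reach is approached as far as the arm can. A call with a number of a shift or a turn outside -1 to 1 is refused whole. A call with a gripper value outside its range is refused whole. The fingers move at their own pace and stop on an object; the grip force is fixed at half the most. Time passes only in rows, so rows that do not move let the fingers close. It gives the time, the measured TCP pose, the force, the opening and the grip force at its end, in the units of the state.
- sensors.get_obs(): the state, without advancing time (a new reading comes with each control period).
- snapshot(name): name is "scene" or "top" or "wrist"; returns the picture (480x640x3 uint8, red, green, blue); there is no depth.
- camera_info(name): a dict with "fx", "fy", "cx", "cy" (pixels), "position" and "rotation" of the camera in the world. Camera axes: x right, y up, looking along -z (the intrinsics and any distortion apply to the point x, -y, -z); pixel columns grow to the right and rows downward; lengths in m; the calibration is good to about 2 mm. A picture is of the moment at which its call begins: read the wrist's pose just before it. camera_info takes no time and is no camera call; for the wrist camera it gives the pose at the moment of the call.
- ticket.close_job(): hands the job in; it is judged then, once.
The state is a dict: "time": time; "joint_positions": joint angles; "qvel": joint speeds; "joint_torque": joint torques, N m; "tool_pos": TCP position; "ee_rot": TCP orientation; "wrist_force": force on the tool from outside, world axes, zero at the start; "wrist_torque": the same for the moment, N m; "width": finger opening in m; "finger_force": force on a finger pad.
Only numpy, scipy, OpenCV 4.12 (cv2) and the standard library are available. Lean on these libraries where they do the work, as an engineer would, in place of code of your own. Each camera call takes 0.05 s, during which the arm holds its last target. There are 200 camera calls.

## Working session

There is one attempt and no reset: what is moved stays moved. The work goes in short steps, Python scripts to look and compute and a tool call to move; the robot and the scene stay as the last step left them, time stands still between calls to the robot, and variables do not carry over. Pictures are saved under pics/ and viewed, at most 10 in all, crops included, and the job is handed in when it is done.

Besides the shell and the picture viewer there is one more tool, called as name([rows], argument=value, ...), one row to a line, values as JSON. arm_command: Moves the arm, as the interface text tells. Scaled input: -1 to 1 covers 500 mm each way for a shift and 5 degrees each way for a turn. Its arguments: {"type":"object","properties":{"plan":{"type":"array","items":{"type":"object","properties":{"grip":{"type":"number"},"slide":{"type":"array","items":{"type":"number"}},"spin":{"type":"number"}}}}},"required":["plan"]}

```bash
mkdir -p pics
cat > h.py <<'E'
import numpy as np, cv2
from bench import sensors, snapshot, camera_info, ticket, robot
def ray(ci,u,v):
    d=np.array([(u-ci['cx'])/ci['fx'],-(v-ci['cy'])/ci['fy'],-1.0])
    return np.array(ci['position']),np.array(ci['rotation']).reshape(3,3)@d
def onplane(ci,u,v,z):
    p,d=ray(ci,u,v); return p+d*(z-p[2])/d[2]
E
python3 - <<'E'
from h import *
o=sensors.get_obs(); print(o)
for n in ("scene","top"):
    im=snapshot(n); cv2.imwrite(f"pics/{n}0.png",im[:,:,::-1]); print(n,camera_info(n))
E
```

```text
{'time': 0.0, 'joint_positions': array([-1.26210617e+00,  8.79445310e-02,  1.37222862e+00,  2.89680335e-06,
        1.68356876e+00, -1.03082037e-01]), 'qvel': array([-0.00126391,  0.00019522, -0.00110323, -0.00071357, -0.00096162,
       -0.00104818]), 'joint_torque': array([ 5.85576836e-04, -3.40186715e+01, -3.02422500e+01,  7.18195341e-02,
        3.31847684e-02, -1.68283432e-04]), 'tool_pos': array([ 0.21998812, -0.50356594,  0.22932283]), 'ee_rot': array([-3.13945510e+00, -2.24021657e-04,  4.11772273e-01]), 'wrist_force': array([-0.60016   ,  0.06816816, -0.14276281]), 'wrist_torque': array([ 0.04051048, -0.02991738,  0.0109831 ]), 'finger_force': 0.0, 'width': 0.094059478549159}
scene {'fx': 523.3252259762152, 'fy': 523.3252259762152, 'cx': 317.7007900077434, 'cy': 238.26446929080822, 'position': array([1.14559617, 0.61120283, 1.06326168]), 'rotation': array([0.7295468 , 0.01271323, 2.33767047])}
top {'fx': 592.0072497062093, 'fy': 592.0072497062093, 'cx': 316.5253106876832, 'cy': 239.38238854560743, 'position': array([0.31583493, 0.00526528, 1.48675885]), 'rotation': array([ 0.16914027,  0.00498194, -1.59358751])}
```

```bash
sed -i 's/^import numpy.*/&\nfrom scipy.spatial.transform import Rotation as R/; s/np.array(ci\[.rotation.\]).reshape(3,3)@d/R.from_euler("xyz",ci["rotation"]).apply(d)/' h.py; cat h.py
```

```text
import numpy as np, cv2
from scipy.spatial.transform import Rotation as R
from bench import sensors, snapshot, camera_info, ticket, robot
def ray(ci,u,v):
    d=np.array([(u-ci['cx'])/ci['fx'],-(v-ci['cy'])/ci['fy'],-1.0])
    return np.array(ci['position']),R.from_euler("xyz",ci["rotation"]).apply(d)
def onplane(ci,u,v,z):
    p,d=ray(ci,u,v); return p+d*(z-p[2])/d[2]
```

View pics/top0.png

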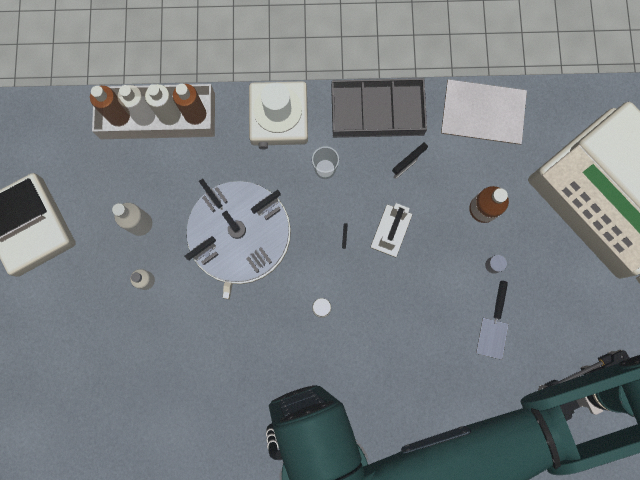

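View pics/scene0.png

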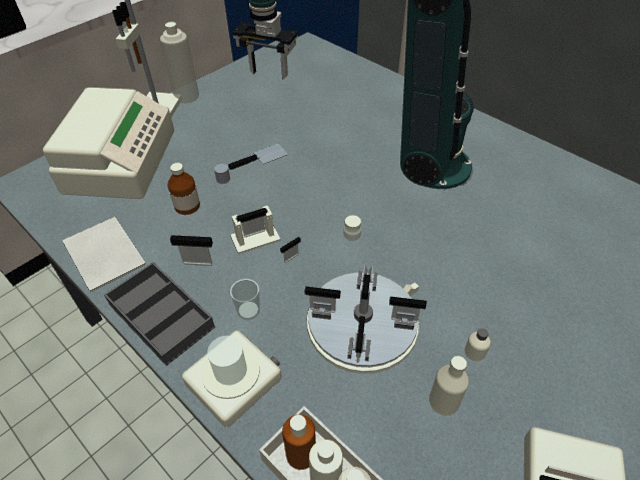

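The top view shows the carousel near (238,232), with its knob at (232,220), the empty clip at (260,260) and the pointer at (227,290). The stand with the middle-sized panel is near (397,222). The small look-alike at (345,236) and the large one at (410,160) are not part of the job. In the scene view the loose bar is near (252,214) and the knob near (364,282).

Run:
```python
from h import *
im=cv2.imread("pics/top0.png"); ci=camera_info("top")
hsv=cv2.cvtColor(im,cv2.COLOR_BGR2HSV)
dark=((hsv[:,:,2]<48)*255).astype(np.uint8)
def comps(dark,box,amin=40):
    x0,y0,x1,y1=box
    n,l,s,c=cv2.connectedComponentsWithStats(dark[y0:y1,x0:x1])
    for i in range(1,n):
        if s[i,4]>=amin:
            pts=np.argwhere(l==i)[:,::-1].astype(np.float32)+[x0,y0]
            r=cv2.minAreaRect(pts.astype(np.float32)); yield r,s[i,4],cv2.boxPoints(r)
def report(ci,box,z):
    for r,a,b in comps(dark,box):
        e=sorted([(b[0],b[1]),(b[1],b[2])],key=lambda e:np.hypot(*(e[0]-e[1])))[1]
        w=[onplane(ci,*p,z) for p in e]; d=w[0]-w[1]
        print("px",np.round(r[0],1),np.round(r[1],1),"w",onplane(ci,*r[0],z).round(4)[:2],"len",np.linalg.norm(d).round(4),"yaw",np.degrees(np.arctan2(d[1],d[0])).round(1))
print("panels/knob z=.114/.158"); report(ci,(180,170,295,290),.114); report(ci,(215,200,250,245),.158)
print("stand z=.1"); report(ci,(370,195,415,260),.1)
for nm,u,v,z in (("disc",238.5,232,.03),("ptr",227,290,.022),("clip",259.5,260,.07),("beaker",325,165,.04),("jar",322,307,.05),("small",345,236,.05),("big",410,160,.1)): print(nm,onplane(ci,u,v,z).round(3))
# disc circle via edges
g=cv2.cvtColor(im,cv2.COLOR_BGR2GRAY)
m=((g>125)*255).astype(np.uint8); m[:,:170]=0;m[:,300:]=0;m[:172]=0;m[293:]=0
c=max(cv2.findContours(m,cv2.RETR_EXTERNAL,2)[0],key=cv2.contourArea); w=np.array([onplane(ci,*p[0].astype(float),.025)[:2] for p in cv2.convexHull(c)]).astype(np.float32)
print("circle",cv2.minEnclosingCircle(w),len(w))
im2=cv2.imread("pics/scene0.png"); cs=camera_info("scene"); hs=cv2.cvtColor(im2,cv2.COLOR_BGR2HSV)
dark=((hs[:,:,2]<48)*255).astype(np.uint8)
print("scene");report(cs,(228,200,280,225),.1); report(cs,(345,265,385,330),.158)
crop=cv2.hconcat([cv2.resize(im[170:305,175:310],None,fx=3,fy=3),cv2.resize(im[190:265,360:425],(351,405))]); cv2.imwrite("pics/crop0.png",crop)
```

```text
panels/knob z=.114/.158
stand z=.1
disc [0.588 0.202 0.03 ]
ptr [0.444 0.231 0.022]
clip [0.511 0.146 0.07 ]
beaker [ 0.754 -0.019  0.04 ]
jar [ 0.395 -0.003  0.05 ]
small [ 0.568 -0.064  0.05 ]
big [ 0.743 -0.225  0.1  ]
circle ((0.5485381484031677, 0.21178124845027924), 0.19083355367183685) 18
scene
px [251.7 215.2] [ 7.2 30.4] w [ 0.593  -0.1744] len 0.0792 yaw -22.8
px [365.6 286.9] [ 6.8 24.6] w [0.601  0.2127] len 0.0655 yaw 34.2
px [362.6 322.4] [16.1 13.7] w [0.6729 0.2661] len 0.0328 yaw -50.8
```

View pics/crop0.png

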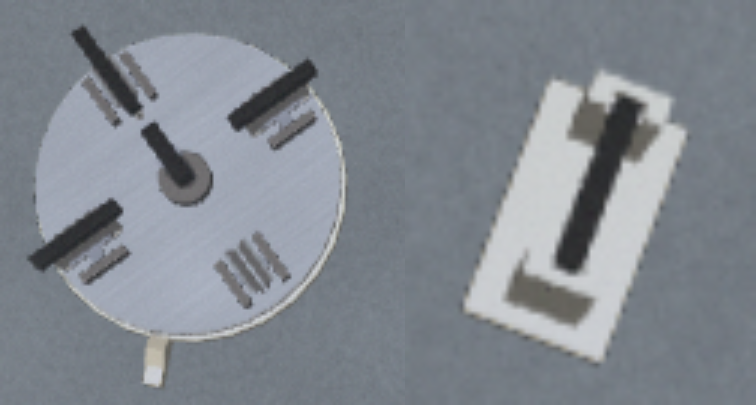

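The crop shows the knob bar running from (150,128) to (186,180) in the crop, with the disc circle centred near (190,187). The loose bar is cleanly separated from the stand. Its threshold needs raising.

Run:
```python
from h import *
im=cv2.imread("pics/top0.png"); ci=camera_info("top")
v=im.max(2); print("vals",v[219:224,228:234].tolist())
dark=((v<70)*255).astype(np.uint8)
def report(box,z):
    x0,y0,x1,y1=box
    n,l,s,c=cv2.connectedComponentsWithStats(dark[y0:y1,x0:x1])
    for i in range(1,n):
        if s[i,4]<30: continue
        r=cv2.minAreaRect((np.argwhere(l==i)[:,::-1]+[x0,y0]).astype(np.float32)); b=cv2.boxPoints(r)
        e=sorted([(b[0],b[1]),(b[1],b[2])],key=lambda e:np.hypot(*(e[0]-e[1])))[1]
        w=[onplane(ci,*p,z) for p in e]; d=w[0]-w[1]
        print(np.round(r[0],1),np.round(r[1],1),"w",onplane(ci,*r[0],z).round(4)[:2],"len",np.linalg.norm(d).round(4),"yaw",np.degrees(np.arctan2(d[1],d[0])).round(1))
report((180,170,295,290),.114);print("knob");report((215,200,250,245),.158);print("stand");report((370,195,415,260),.1)
g=cv2.cvtColor(im,cv2.COLOR_BGR2GRAY); m=((g>125)*255).astype(np.uint8); print(g[250,240],g[300,250],g[265,288:294])
m=cv2.morphologyEx(((g>115)*255).astype(np.uint8),cv2.MORPH_OPEN,np.ones((9,9)))
n,l,s,c=cv2.connectedComponentsWithStats(m); i=l[250,230]; print(s[i])
h=cv2.convexHull(np.argwhere(l==i)[:,::-1].astype(np.float32))[:,0]
w=np.array([onplane(ci,*p,.03)[:2] for p in h]).astype(np.float32); print(cv2.fitEllipse(w))
```

```text
vals [[52, 55, 53, 50, 55, 151], [53, 57, 55, 53, 54, 89], [53, 51, 52, 52, 53, 50], [59, 55, 50, 53, 48, 50], [109, 55, 55, 51, 50, 50]]
[210.3 193.1] [33.4  4.9] w [0.6683 0.2576] len 0.0824 yaw 34.9
[265.6 201.6] [ 6.3 33. ] w [0.6444 0.1259] len 0.0787 yaw 125.2
[230.4 221.4] [23.2  6.6] w [0.5983 0.2094] len 0.0563 yaw 35.9
[200.1 248.1] [ 6.4 33.8] w [0.536  0.2805] len 0.0786 yaw 125.2
knob
[217.6 203.2] [8.  4.5] w [0.6327 0.2325] len 0.0191 yaw 26.0
[230.4 221.4] [23.2  6.6] w [0.5892 0.2029] len 0.0545 yaw 35.9
stand
[395.4 223.6] [ 5.1 33.2] w [ 0.5864 -0.1822] len 0.0812 yaw 157.4
171 124 [127 127 125 119 120 121]
[     0      0    640    480 239741]
((0.6834884285926819, 0.21035954356193542), (1.3551996946334839, 2.773977279663086), 6.062006950378418)
```

arm_command([
  {"slide": [0.078,-0.0625,-0.009],"spin": 0,"grip": -1},
  {"slide": [0.078,-0.0625,-0.009],"spin": 0,"grip": -1},
  {"slide": [0.078,-0.0625,-0.009],"spin": 0,"grip": -1},
  {"slide": [0.078,-0.0625,-0.009],"spin": 0,"grip": -1},
  {"slide": [0.078,-0.0625,-0.009],"spin": 0,"grip": -1},
  {"slide": [0.078,-0.0625,-0.009],"spin": 0,"grip": -1},
  {"slide": [0.078,-0.0625,-0.009],"spin": 0,"grip": -1},
  {"slide": [0.078,-0.0625,-0.009],"spin": 0,"grip": -1},
  {"slide": [0.078,-0.0625,-0.009],"spin": 0,"grip": -1},
  {"slide": [0.078,-0.0625,-0.009],"spin": 0,"grip": -1},
])

```text
time: 1.35
tool_pos: [0.4528, -0.06, 0.2752]
ee_rot: [-3.142, 0.0, 0.412]
wrist_force: [0.1, -0.2, 0.8]
width: 0.0941
finger_force: 0.0
```

arm_command([
  {"slide": [0.078,-0.0625,-0.009],"spin": 0,"grip": -1},
  {"slide": [0.078,-0.0625,-0.009],"spin": 0,"grip": -1},
  {"slide": [0.078,-0.0625,-0.009],"spin": 0,"grip": -1},
  {"slide": [0.078,-0.0625,-0.009],"spin": 0,"grip": -1},
  {"slide": [0.03,-0.0625,-0.009],"spin": -0.78,"grip": -1},
  {"slide": [0,0,0],"spin": -0.78,"grip": -1},
  {"slide": [0,0,0],"spin": -0.78,"grip": -1},
  {"slide": [0,0,0],"spin": 0,"grip": -1},
])

```text
time: 2.35
tool_pos: [0.5464, 0.1502, 0.2973]
ee_rot: [-3.141, 0.001, 0.616]
wrist_force: [0.1, 0.5, -0.1]
width: 0.0942
finger_force: 0.0
```

Run:
```python
from h import *
o=sensors.get_obs(); print(o['time'],o['tool_pos'],o['ee_rot'],o['joint_positions'])
ci=camera_info("wrist"); print(ci)
im=snapshot("wrist"); cv2.imwrite("pics/w1.png",im[:,:,::-1])
```

```text
2.35 [0.54642517 0.15021438 0.2972613 ] [-3.14110993e+00  1.24270334e-03  6.15513084e-01] [ 1.68291908e-01  1.22922340e-01  1.20062157e+00 -1.05416211e-04
  1.81937798e+00  1.12354958e+00]
{'fx': 396.8845691507973, 'fy': 396.8845691507973, 'cx': 319.21417394258026, 'cy': 244.7695753785578, 'position': array([0.5997823 , 0.18748708, 0.45121423]), 'rotation': array([-0.230464  , -0.00109199, -0.95587029])}
```

View pics/w1.png

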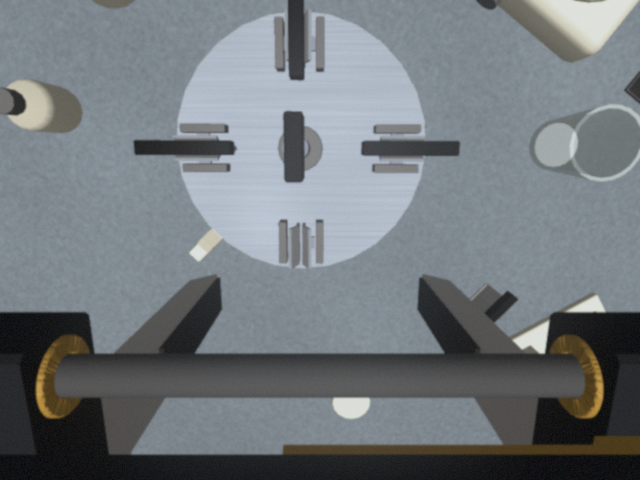

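The wrist picture is a near-overhead view. The knob bar is at (294,147), vertical in the image. The empty clip is at (301,243) and the pointer runs from (219,235) to (197,253).

```bash
cat >> h.py <<'E'
def darkbars(im,ci,box,z,thr=60,amin=80):
    x0,y0,x1,y1=box; out=[]
    n,l,s,c=cv2.connectedComponentsWithStats(((im[y0:y1,x0:x1].max(2)<thr)*255).astype(np.uint8))
    for i in range(1,n):
        if s[i,4]<amin: continue
        r=cv2.minAreaRect((np.argwhere(l==i)[:,::-1]+[x0,y0]).astype(np.float32)); b=cv2.boxPoints(r)
        e=sorted([(b[0],b[1]),(b[1],b[2])],key=lambda e:np.hypot(*(e[0]-e[1])))[1]
        w=[onplane(ci,*p,z) for p in e]; d=w[0]-w[1]
        out.append((onplane(ci,*r[0],z).round(4),np.linalg.norm(d).round(4),np.degrees(np.arctan2(d[1],d[0])).round(2))); print(np.round(r[0],1),np.round(r[1],1),*out[-1])
    return out
E
python3 - <<'E'
from h import *
ci={'fx': 396.8845691507973, 'fy': 396.8845691507973, 'cx': 319.21417394258026, 'cy': 244.7695753785578, 'position': np.array([0.5997823 , 0.18748708, 0.45121423]), 'rotation': np.array([-0.230464  , -0.00109199, -0.95587029])}
im=cv2.imread("pics/w1.png")
darkbars(im,ci,(260,100,330,200),.158); 
L=darkbars(im,ci,(120,0,470,190),.114)
g=im.astype(int); 
m=((g.min(2)>140)&(g[:,:,2]>g[:,:,0]-5)).astype(np.uint8)[215:275,175:235]
p=np.argwhere(m)[:,::-1]+[175,215]; r=cv2.minAreaRect(p.astype(np.float32)); print("ptr",len(p),r,onplane(ci,*r[0],.022))
w=np.array([onplane(ci,*q.astype(float),.022)[:2] for q in p]); d=np.linalg.svd(w-w.mean(0))[2][0]; print(w.mean(0),"dir",np.degrees(np.arctan2(d[1],d[0])))
print("clip",onplane(ci,301,243,.06),"disc pts",[onplane(ci,*q,.03).round(4) for q in((178,148),(425,148),(301,268))])
E
```

```text
[295.5  22.5] [45. 13.] [0.6687 0.2581 0.114 ] 0.0315 34.67
[175. 147.] [80. 12.] [0.5344 0.2865 0.114 ] 0.0657 125.23
[448.5 148. ] [12. 17.] [0.664  0.1017 0.114 ] 0.014 125.23
ptr 545 ((205.00001525878906, 245.00001525878906), (15.55634880065918, 33.941123962402344), 45.0) [0.4444259  0.23248534 0.022     ]
[0.4446125  0.23230435] dir 169.8078938429044
clip [0.51592994 0.15029372 0.06      ] disc pts [array([0.5191, 0.3081, 0.03  ]), array([0.666 , 0.1001, 0.03  ]), array([0.4862, 0.1313, 0.03  ])]
```

Run:
```python
from h import *
ci={'fx': 396.8845691507973, 'fy': 396.8845691507973, 'cx': 319.21417394258026, 'cy': 244.7695753785578, 'position': np.array([0.5997823 , 0.18748708, 0.45121423]), 'rotation': np.array([-0.230464  , -0.00109199, -0.95587029])}
im=cv2.imread("pics/w1.png")
a=darkbars(im,ci,(270,100,320,200),.158,80)[0][0]
L=darkbars(im,ci,(120,100,270,190),.114,80)+darkbars(im,ci,(340,100,470,190),.114,80)
o=sensors.get_obs(); y=o['ee_rot'][2]; d=a[:2]-o['tool_pos'][:2]
print("tool dx,dy",d@[np.cos(y),np.sin(y)],d@[np.sin(y),-np.cos(y)],"mid",(L[0][0]+L[1][0])/2)
```

```text
[293.5 146. ] [68. 19.] [0.5926 0.2046 0.158 ] 0.0473 34.7
[184. 147.] [100.  14.] [0.5387 0.2804 0.114 ] 0.0821 125.23
[410. 148.] [96. 14.] [0.6456 0.1276 0.114 ] 0.079 125.23
tool dx,dy 0.06912761515841989 -0.01792025441952576 mid [0.59215 0.204   0.114  ]
```

arm_command([
  {"slide": [0.069,-0.018,0],"spin": 0,"grip": -1},
  {"slide": [0.069,-0.018,0],"spin": 0,"grip": -1},
  {"slide": [0,0,0.1],"spin": 0,"grip": -1},
  {"slide": [0,0,0.1],"spin": 0,"grip": -1},
  {"slide": [0,0,0.088],"spin": 0,"grip": -1},
  {"slide": [0,0,0],"spin": 0,"grip": 1},
  {"slide": [0,0,0],"spin": 0,"grip": 1},
  {"slide": [0,0,0],"spin": 0,"grip": 1},
  {"slide": [0,0,0],"spin": 0,"grip": 1},
  {"slide": [0,0,0],"spin": 0,"grip": 1},
])

```text
time: 3.65
tool_pos: [0.593, 0.2047, 0.1551]
ee_rot: [3.141, -0.002, 0.616]
wrist_force: [-0.2, 0.1, -0.2]
width: 0.0476
finger_force: 0.0
```

arm_command([
  {"slide": [0,0,0],"spin": 0,"grip": 1},
  {"slide": [0,0,0],"spin": 0,"grip": 1},
  {"slide": [0,0,0],"spin": 0,"grip": 1},
  {"slide": [0,0,0],"spin": 0,"grip": 1},
  {"slide": [0,0,0],"spin": 0,"grip": 1},
])

```text
time: 4.28
tool_pos: [0.5919, 0.2055, 0.1538]
ee_rot: [-3.14, 0.0, 0.617]
wrist_force: [-3.0, 4.2, 0.7]
width: 0.0185
finger_force: 30.0
```

arm_command([
  {"slide": [0,0,0],"spin": 0.5,"grip": 1},
  {"slide": [0,0,0],"spin": 0.95,"grip": 1},
  {"slide": [0,0,0],"spin": 0.95,"grip": 1},
  {"slide": [0,0,0],"spin": 0.95,"grip": 1},
  {"slide": [0,0,0],"spin": 0.95,"grip": 1},
  {"slide": [0,0,0],"spin": 0.95,"grip": 1},
  {"slide": [0,0,0],"spin": 0.95,"grip": 1},
  {"slide": [0,0,0],"spin": 0.95,"grip": 1},
  {"slide": [0,0,0],"spin": 0.95,"grip": 1},
  {"slide": [0,0,0],"spin": 0.95,"grip": 1},
])

```text
time: 5.52
tool_pos: [0.5919, 0.2054, 0.1538]
ee_rot: [-3.141, 0.002, -0.175]
wrist_force: [-1.8, 4.0, 0.9]
width: 0.0185
finger_force: 30.0
```

arm_command([
  {"slide": [0,0,0],"spin": 0.15,"grip": 1},
  {"slide": [0,0,0],"spin": 0,"grip": 1},
  {"slide": [0,0,0],"spin": 0,"grip": 1},
])

```text
time: 5.9
tool_pos: [0.5919, 0.2054, 0.1538]
ee_rot: [-3.141, 0.002, -0.185]
wrist_force: [-3.3, 3.9, 0.9]
width: 0.0184
finger_force: 30.0
```

Run:
```python
from h import *
im=snapshot("top"); cv2.imwrite("pics/top1.png",im[:,:,::-1]); cv2.imwrite("pics/top1c.png",cv2.resize(im[170:305,165:310,::-1],None,fx=4,fy=4))
```

```text
(no output)
```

View pics/top1c.png

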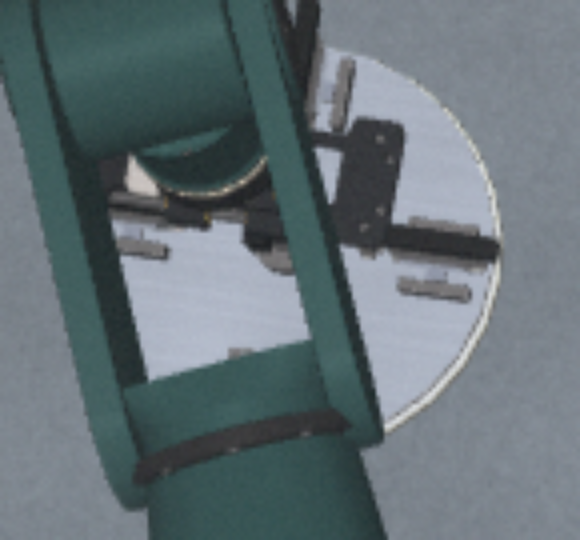

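The arm hides the clip and pointer, but the disc has turned with the gripper. I'll let go, rise and look with the wrist camera.

arm_command([
  {"slide": [0,0,0],"spin": 0,"grip": -1},
  {"slide": [0,0,0],"spin": 0,"grip": -1},
  {"slide": [0,0,0],"spin": 0,"grip": -1},
  {"slide": [0,0,0],"spin": 0,"grip": -1},
  {"slide": [0,0,-0.1],"spin": 0,"grip": -1},
  {"slide": [0,0,-0.1],"spin": 0,"grip": -1},
  {"slide": [-0.07,0,-0.088],"spin": 0,"grip": -1},
  {"slide": [-0.07,0,0],"spin": 0,"grip": -1},
  {"slide": [0,0,0],"spin": 0,"grip": -1},
])

```text
time: 7.08
tool_pos: [0.5226, 0.2181, 0.2999]
ee_rot: [-3.14, -0.003, -0.185]
wrist_force: [0.2, -0.2, -0.1]
width: 0.0939
finger_force: 0.0
```

Run:
```python
from h import *
import json
o=sensors.get_obs(); print(o['tool_pos'],o['ee_rot'])
ci=camera_info("wrist"); json.dump({k:(v.tolist() if hasattr(v,'tolist') else v) for k,v in ci.items()},open("w2.json","w"))
im=snapshot("wrist")[:,:,::-1].copy(); cv2.imwrite("pics/w2.png",im)
L=darkbars(im,ci,(120,0,270,260),.114,80)+darkbars(im,ci,(340,0,480,260),.114,80)
K=darkbars(im,ci,(270,90,320,220),.158,80)
```

```text
[0.52259525 0.21809049 0.29986022] [-3.14032495e+00 -2.89509810e-03 -1.85313549e-01]
[206.5 149.4] [14.2 96.9] [0.6071 0.2971 0.114 ] 0.0806 80.34
[431.5 144.3] [13.9 95.3] [0.5765 0.1123 0.114 ] 0.0788 80.64
[314.5 145.5] [67.  9.] [0.5926 0.2077 0.158 ] 0.0471 -10.66
```

View pics/w2.png

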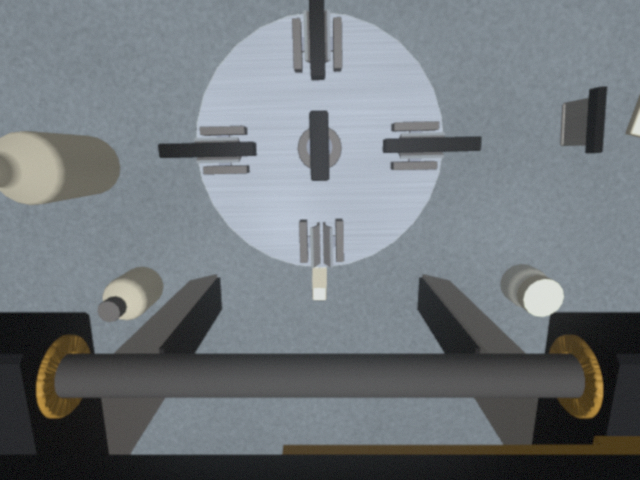

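The clip now stands at the pointer: slot at (322,241), pointer at (320,283). Next I'll locate the loose bar by crossing the two initial views.

Run:
```python
from h import *
import json
ci=json.load(open("w2.json"))
im=cv2.imread("pics/w2.png").astype(int)
print("clip lips",onplane(ci,322,241,.072),"ptr",onplane(ci,319.5,283,.022))
t=camera_info("top"); s=camera_info("scene")
p,d=ray(t,395.4,223.6); q,e=ray(s,251.7,215.2)
A=np.c_[d,-e]; x=np.linalg.lstsq(A,q-p,rcond=None)[0]; print(p+d*x[0],q+e*x[1])
```

```text
clip lips [0.50337465 0.21822748 0.072     ] ptr [0.44478948 0.23173379 0.022     ]
[ 0.58835548 -0.18350465  0.09044986] [ 0.58741297 -0.18243967  0.09012193]
```

arm_command([
  {"slide": [0.017,0.092,0],"spin": 0,"grip": -1},
  {"slide": [0.017,0.092,0],"spin": 0,"grip": -1},
  {"slide": [0.017,0.092,0],"spin": 0,"grip": -1},
  {"slide": [0.017,0.092,0],"spin": 0,"grip": -1},
  {"slide": [0.017,0.092,0],"spin": 0,"grip": -1},
  {"slide": [0.017,0.092,0],"spin": 0,"grip": -1},
  {"slide": [0.017,0.092,0],"spin": 0.8,"grip": -1},
  {"slide": [0.017,0.092,0],"spin": 0.8,"grip": -1},
  {"slide": [0,0,0],"spin": 0.8,"grip": -1},
  {"slide": [0,0,0],"spin": 0,"grip": -1},
])

```text
time: 8.38
tool_pos: [0.5191, -0.1579, 0.2966]
ee_rot: [3.141, 0.002, -0.398]
wrist_force: [0.1, 0.2, -0.2]
width: 0.094
finger_force: 0.0
```

Run:
```python
from h import *
o=sensors.get_obs(); print(o['tool_pos'],o['ee_rot'])
ci=camera_info("wrist"); im=snapshot("wrist")[:,:,::-1].copy(); cv2.imwrite("pics/w3.png",im)
for b in darkbars(im,ci,(180,40,450,270),.099,80):
    y=o['ee_rot'][2]; d=b[0][:2]-o['tool_pos'][:2]; print("dxdy",d@[np.cos(y),np.sin(y)],d@[np.sin(y),-np.cos(y)],np.degrees(y))
```

```text
[ 0.51914749 -0.15789714  0.29661158] [ 3.14129829e+00  2.02936104e-03 -3.97525486e-01]
[314.5 142.5] [93. 13.] [ 0.5881 -0.1835  0.099 ] 0.0773 -22.75
[212.1 210.4] [60.5 11.9] [ 0.5695 -0.0765  0.099 ] 0.0532 -5.35
dxdy 0.07348755076478654 -0.003087741758394332 -22.776532589805733
dxdy 0.0149141821782459 -0.09454330743061164 -22.776532589805733
```

View pics/w3.png

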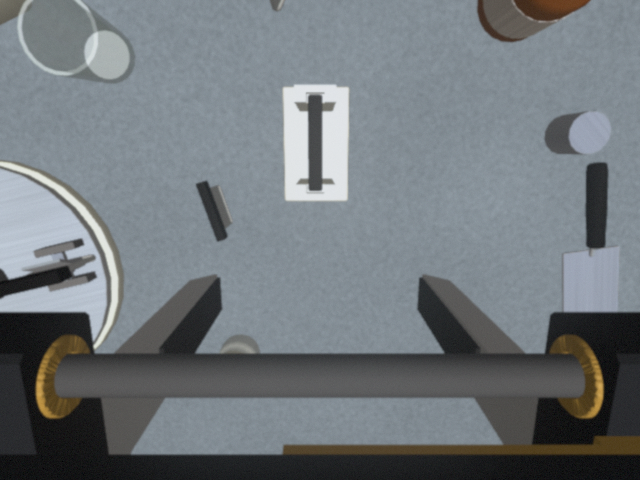

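The bar sits centred in the stand at (315,143), with the small look-alike clear of it at (213,210). I'll descend and grasp.

arm_command([
  {"slide": [0.074,-0.003,0],"spin": 0,"grip": -1},
  {"slide": [0.073,-0.003,0],"spin": 0,"grip": -1},
  {"slide": [0,0,0.1],"spin": 0,"grip": -1},
  {"slide": [0,0,0.1],"spin": 0,"grip": -1},
  {"slide": [0,0,0.1],"spin": 0,"grip": -1},
  {"slide": [0,0,0.07],"spin": 0,"grip": -1},
  {"slide": [0,0,0.043],"spin": 0,"grip": 0},
  {"slide": [0,0,0],"spin": 0,"grip": 1},
  {"slide": [0,0,0],"spin": 0,"grip": 1},
  {"slide": [0,0,0],"spin": 0,"grip": 1},
])

```text
time: 9.68
tool_pos: [0.589, -0.1824, 0.0934]
ee_rot: [3.141, -0.003, -0.396]
wrist_force: [0.3, -0.2, 0.1]
width: 0.0571
finger_force: 0.0
```

arm_command([
  {"slide": [0,0,0],"spin": 0,"grip": 1},
  {"slide": [0,0,0],"spin": 0,"grip": 1},
  {"slide": [0,0,0],"spin": 0,"grip": 1},
  {"slide": [0,0,0],"spin": 0,"grip": 1},
  {"slide": [0,0,0],"spin": 0,"grip": 1},
  {"slide": [0,0,0],"spin": 0,"grip": 1},
])

```text
time: 10.42
tool_pos: [0.5879, -0.1821, 0.0914]
ee_rot: [3.141, 0.0, -0.396]
wrist_force: [-0.6, 0.7, 0.5]
width: 0.0116
finger_force: 30.0
```

arm_command([
  {"slide": [0,0,-0.04],"spin": 0,"grip": 1},
  {"slide": [0,0,-0.08],"spin": 0,"grip": 1},
  {"slide": [0,0,-0.1],"spin": 0,"grip": 1},
  {"slide": [0,0,-0.1],"spin": 0,"grip": 1},
  {"slide": [0,0,-0.08],"spin": 0,"grip": 1},
  {"slide": [-0.03,-0.042,0],"spin": 0,"grip": 1},
  {"slide": [-0.059,-0.084,0],"spin": 0,"grip": 1},
  {"slide": [-0.059,-0.084,0],"spin": 0,"grip": 1},
  {"slide": [-0.059,-0.084,0],"spin": 0,"grip": 1},
  {"slide": [-0.059,-0.084,0],"spin": 0,"grip": 1},
])

```text
time: 11.68
tool_pos: [0.5363, 0.0462, 0.289]
ee_rot: [3.141, 0.004, -0.396]
wrist_force: [0.5, 0.7, -1.5]
width: 0.0123
finger_force: 30.0
```

arm_command([
  {"slide": [-0.059,-0.084,0],"spin": 0,"grip": 1},
  {"slide": [-0.059,-0.084,0],"spin": 0,"grip": 1},
  {"slide": [-0.059,-0.084,0],"spin": 0,"grip": 1},
  {"slide": [-0.03,-0.042,0],"spin": -0.86,"grip": 1},
  {"slide": [0,0,0],"spin": -0.86,"grip": 1},
  {"slide": [0,0,0],"spin": -0.86,"grip": 1},
  {"slide": [0,0,0],"spin": 0,"grip": 1},
  {"slide": [0,0,0],"spin": 0,"grip": 1},
])

```text
time: 12.68
tool_pos: [0.4987, 0.2194, 0.2903]
ee_rot: [3.141, 0.002, -0.172]
wrist_force: [0.7, -0.1, -0.9]
width: 0.0121
finger_force: 30.0
```

Run:
```python
from h import *
o=sensors.get_obs(); print(o['tool_pos'],o['ee_rot'],o['width'])
a=snapshot("wrist")[:,:,::-1]; cv2.imwrite("pics/w4.png",a)
b=snapshot("scene")[:,:,::-1]; cv2.imwrite("pics/scene2.png",b)
c=b[190:370,300:480]; cv2.imwrite("pics/m4.png",np.hstack([cv2.resize(a,(400,300))[:, :],cv2.resize(c,(300,300),interpolation=cv2.INTER_CUBIC)]))
```

```text
[0.49867483 0.21935169 0.29026849] [ 3.14067925e+00  1.85590453e-03 -1.71776575e-01] 0.012051615474193174
```

View pics/m4.png

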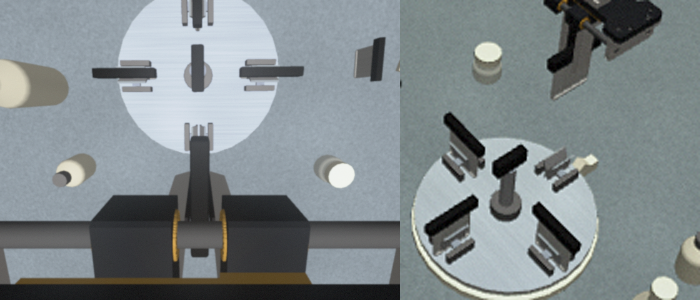

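The panel is held upright above the clip. In the wrist view the bar lies in column 200 (half-scale), in line with the slot at (199,128). In the scene crop the panel's foot is at about (570,90). I'll take a closer look to check lateral alignment and height.

Run:
```python
import cv2,numpy as np
a=cv2.imread("pics/w4.png"); b=cv2.imread("pics/scene2.png")
A=cv2.resize(a[180:260,280:360],None,fx=5,fy=5,interpolation=cv2.INTER_CUBIC)
B=cv2.resize(b[200:260,380:430],None,fx=6.6667,fy=6.6667,interpolation=cv2.INTER_CUBIC)
cv2.imwrite("pics/z4.png",np.hstack([A,B[:400]]))
```

```text
(no output)
```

View pics/z4.png

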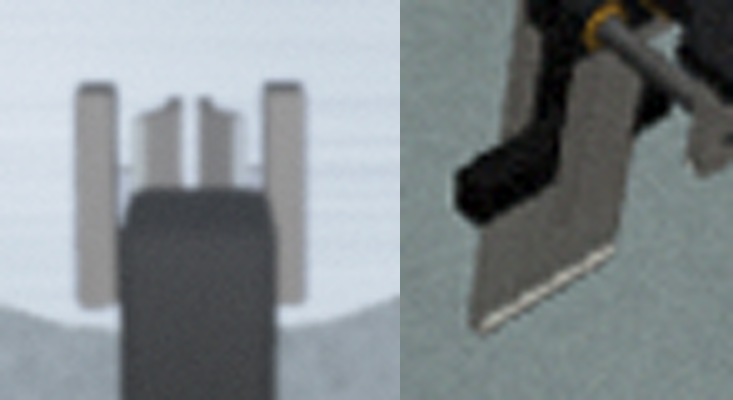

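The bar is centred on column 319.7 and the slot on column 318.1. The panel's foot corners in the scene view are at about (392.0,249.5) and (412.0,237.0).

Run:
```python
from h import *
o=sensors.get_obs(); T=np.array(o['tool_pos']); y=o['ee_rot'][2]
ex=np.array([np.cos(y),np.sin(y),0]); ey=np.array([np.sin(y),-np.cos(y),0])
s=camera_info("scene"); w=camera_info("wrist")
for u,v in ((392,249.5),(412,237)):
    p,d=ray(s,u,v); t=((T+0.003*0*ey-p)@ey)/(d@ey); q=p+d*t-T; print("foot: along",q@ex,"z rel TCP",q[2])
for nm,u,v,z in (("throat",318,206,.06),("lip",318,201,.077),("plate far",318.1,196.6,.05),("plate near",318.1,241,.05),("bar far end",319.7,218,.293),("axis",317.5,120,.158)):
    q=onplane(w,u,v,z)-T; print(nm,"along",(q@ex).round(4),"across",(q@ey).round(4))
```

```text
foot: along 0.023755259542278962 z rel TCP -0.07458686666041164
foot: along -0.033679165091182024 z rel TCP -0.0731980185038818
throat along 0.0144 across -0.0001
lip along 0.0213 across -0.0001
plate far along 0.0225 across -0.0
plate near along -0.0227 across -0.0001
bar far end along 0.0406 across 0.001
axis along 0.0871 across -0.0002
```

arm_command([
  {"slide": [0,-0.001,0.08],"spin": 0,"grip": 1},
  {"slide": [0,0,0.08],"spin": 0,"grip": 1},
  {"slide": [0,0,0.06],"spin": 0,"grip": 1},
  {"slide": [0,0,0.04],"spin": 0,"grip": 1},
  {"slide": [0,0,0.01],"spin": 0,"grip": 1},
  {"slide": [0,0,0.01],"spin": 0,"grip": 1},
  {"slide": [0,0,0.01],"spin": 0,"grip": 1},
  {"slide": [0,0,0],"spin": 0,"grip": 1},
])

```text
time: 13.78
tool_pos: [0.4996, 0.2197, 0.1467]
ee_rot: [-3.141, -0.0, -0.171]
wrist_force: [-0.6, -0.0, -1.6]
width: 0.0118
finger_force: 30.0
```

arm_command([
  {"slide": [0,0,0.01],"spin": 0,"grip": 1},
  {"slide": [0,0,0.01],"spin": 0,"grip": 1},
  {"slide": [0,0,0],"spin": 0,"grip": 1},
])

```text
time: 14.15
tool_pos: [0.4996, 0.2202, 0.1362]
ee_rot: [-3.141, -0.0, -0.171]
wrist_force: [-0.1, 1.0, -1.2]
width: 0.0116
finger_force: 30.0
```

arm_command([
  {"slide": [0,0,0.01],"spin": 0,"grip": 1},
  {"slide": [0,0,0.01],"spin": 0,"grip": 1},
  {"slide": [0,0,0],"spin": 0,"grip": 1},
])

```text
time: 14.52
tool_pos: [0.5012, 0.2202, 0.1303]
ee_rot: [-3.139, -0.005, -0.171]
wrist_force: [-1.1, 0.5, 10.2]
width: 0.012
finger_force: 30.0
```

arm_command([
  {"slide": [0,0,0.01],"spin": 0,"grip": 1},
  {"slide": [0,0,0.01],"spin": 0,"grip": 1},
  {"slide": [0,0,0],"spin": 0,"grip": 1},
])

```text
time: 14.9
tool_pos: [0.5018, 0.22, 0.1196]
ee_rot: [-3.139, -0.007, -0.171]
wrist_force: [1.2, 1.0, 7.2]
width: 0.0116
finger_force: 30.0
```

arm_command([
  {"slide": [0,0,0.01],"spin": 0,"grip": 1},
  {"slide": [0,0,0.006],"spin": 0,"grip": 1},
  {"slide": [0,0,0],"spin": 0,"grip": 1},
])

```text
time: 15.28
tool_pos: [0.5019, 0.2201, 0.1117]
ee_rot: [-3.139, -0.007, -0.171]
wrist_force: [0.1, -0.3, 8.5]
width: 0.0115
finger_force: 30.0
```

arm_command([
  {"slide": [0,0,0.006],"spin": 0,"grip": 1},
  {"slide": [0,0,0],"spin": 0,"grip": 1},
])

```text
time: 15.52
tool_pos: [0.5008, 0.22, 0.1064]
ee_rot: [-3.14, -0.003, -0.171]
wrist_force: [2.3, 0.8, 3.0]
width: 0.0119
finger_force: 30.0
```

arm_command([
  {"slide": [0,0,0.006],"spin": 0,"grip": 1},
  {"slide": [0,0,0],"spin": 0,"grip": 1},
])

```text
time: 15.78
tool_pos: [0.5009, 0.2201, 0.1053]
ee_rot: [-3.14, -0.004, -0.171]
wrist_force: [0.5, 1.3, 10.7]
width: 0.0117
finger_force: 30.0
```

arm_command([
  {"slide": [0,0,0.006],"spin": 0,"grip": 1},
  {"slide": [0,0,0],"spin": 0,"grip": 1},
])

```text
time: 16.02
tool_pos: [0.5012, 0.2204, 0.1052]
ee_rot: [-3.139, -0.006, -0.171]
wrist_force: [-2.7, -0.3, 21.7]
width: 0.0115
finger_force: 30.0
```

The bead snapped in (the force dropped to 3 N), and now it is stalled on the floor at 22 N. I'll ease off, let go, rise and check.

arm_command([
  {"slide": [0,0,-0.008],"spin": 0,"grip": 1},
  {"slide": [0,0,0],"spin": 0,"grip": -1},
  {"slide": [0,0,0],"spin": 0,"grip": -1},
  {"slide": [0,0,0],"spin": 0,"grip": -1},
  {"slide": [0,0,0],"spin": 0,"grip": -1},
  {"slide": [0,0,-0.06],"spin": 0,"grip": -1},
  {"slide": [0,0,-0.1],"spin": 0,"grip": -1},
  {"slide": [-0.02,0,-0.1],"spin": 0,"grip": -1},
  {"slide": [-0.1,0,-0.1],"spin": 0,"grip": -1},
  {"slide": [-0.05,0,0],"spin": 0,"grip": -1},
])

```text
time: 17.27
tool_pos: [0.4216, 0.2342, 0.2823]
ee_rot: [-3.137, -0.007, -0.17]
wrist_force: [0.7, -0.1, -0.1]
width: 0.0936
finger_force: 0.0
```

Run:
```python
from h import *
o=sensors.get_obs(); print(o['tool_pos'],o['ee_rot'],o['time'])
ci=camera_info("wrist"); a=snapshot("wrist")[:,:,::-1].copy(); cv2.imwrite("pics/w5.png",a)
b=snapshot("scene")[:,:,::-1]; cv2.imwrite("pics/scene3.png",b)
darkbars(a,ci,(120,0,500,300),.114,80)
cv2.imwrite("pics/f.png",np.hstack([a[0:300,150:500],cv2.resize(b[240:390,290:440],(300,300))]))
```

```text
[0.42158156 0.23424332 0.28226978] [-3.13661736 -0.00670228 -0.17047844] 17.275
[192.   9.] [110.  18.] [0.6044 0.2976 0.114 ] 0.0807 80.12
[319.   16.5] [33. 22.] [0.5834 0.2064 0.114 ] 0.0221 -9.46
[445.6  13.5] [107.3  25. ] [0.5694 0.1143 0.114 ] 0.0785 78.21
[216.5  53.5] [ 7. 45.] [0.5717 0.2867 0.114 ] 0.0338 80.14
[421.2  63.6] [45.4  5.3] [0.5384 0.1359 0.114 ] 0.0344 73.14
[315.1 133.5] [ 14.  101.3] [0.5019 0.2235 0.114 ] 0.0766 168.53
[429. 288.] [22. 22.] [0.3601 0.1497 0.114 ] 0.0198 -5.98
[209.  288.5] [21. 22.] [0.3914 0.3351 0.114 ] 0.0187 80.28
```

View pics/f.png

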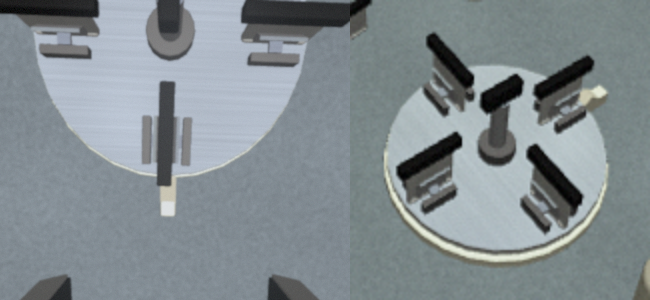

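The loose panel stands upright between its leaves (bar at (165,133), leaves centred on column 166), in line with the pointer at (168,195). In the scene view its bar is level with the other panels. I'm handing it in.

```bash
python3 -c "
from bench import ticket; print(ticket.close_job())"
```

```text
the job is handed in; nothing more can be done
None
```

The job is handed in: I turned the empty clip to the pointer and pushed the loose panel in until it stalled on the clip's floor. The last pictures show it upright and level with the other panels, with the gripper clear; the judge's result was not shown.

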